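Latch a plaster blank into the spring-catch jig

TASK

Lock the plaster blank into the trimming jig: with a fingertip press the long thumb plate of the spring catch down and keep it down while you push the jaw's side arm forward past the catch's tooth, until the jaw has slid fully home and closed on the blank. Then let go, so that the tooth springs up behind the arm and keeps the jaw shut. Only press and push: nothing is lifted, the fingers do not touch the blank (the jaw pushes it), and the other things on the bench stay where they are.

Things in the scene. Friction and masses are not known exactly. Their poses are not given: they have to be found in the camera images.
- jig: Trimming jig screwed to the left of the bench: plywood board 188 (x) x 152 (y) x 20 mm. Origin: centre of the board's underside, on the bench top. x: the way the jaw closes (roughly away from the robot), y to its left, z up. In jig coordinates the jaw's track lies along y = -30, between wooden rails, and ends at a wooden stop, face at x = 77; the spring catch is on the left half. Top height 62 mm.
- jaw (a joint): Slide of the aluminium jaw (block 60 mm wide with a dark steel side arm) along the jig's x, in m: 0 open, 0.032 fully home at its own limit. It stays where it is left; about 2 N moves it. With the catch up, the tooth stops the arm at 0.006; the arm is wholly past the tooth from 0.028 on. Fully home, the jaw face is 49 mm from the end stop.
- jaw_arm_face (a point): The point to push: on the rear face (toward -x of the jig) of the jaw's side arm, half-way up, 52 mm above the bench; jig x = -30 mm + jaw joint, y = 48 mm; moves with the jaw. The arm is a bar sticking out to the left over the thumb plate: 12 mm thick in x, spanning jig y = -4 to 70 mm, underside 44 and top 60 mm above the bench.
- catch (a joint): Spring travel of the catch, in m: 0 up, 0.009 pressed right down. It goes straight down and springs back when let go (about 3 N to start it, 6.5 N right down). The tooth clears the arm's underside when the joint is above 0.005. An arm standing over the tooth keeps the catch down.
- plate_top (a point): Point on top of the flat steel thumb plate, behind the arm (jig x = -64, y = 48 mm), 42 mm above the bench when up; moves down with the catch. The plate spans jig x = -84 to 16 and y = 8 to 74 mm, with grooves at the robot's end. Its lane y = 20 to 74 mm is free of the tooth over the whole length: a finger can press there and slide along it while pushing the arm.
- tooth_top (a point): Centre of the top of the square steel tooth on the inner edge of the thumb plate: 10 x 10 mm, standing 7 mm above the plate, 49 mm above the bench when up (jig x = -7, y = 13 mm). It moves down with the catch.
- blank_mid (a point): Centre (half-way up) of the pale plaster blank, 48 x 48 x 20 mm, lying loose on the jig's board between the jaw and the end stop (its underside 20 mm above the bench).
- marker: Bystander: white marker pen with a red cap, 17 x 135 x 16 mm, lying on the bench to the right of the jig. Origin: centre of its underside.
- spare_blank: Bystander: spare plaster blank, 40 x 55 x 16 mm, lying on the bench beyond the jig. Origin: centre of its underside.
- rib: Bystander: flat half-moon wooden potter's rib, 52 x 100 x 9 mm, lying on the bench to the right of the jig. Origin: centre of its underside.
There are look-alikes about, which are no part of the job. What is shaped like the part that bears blank_mid but red is not meant.

How it is judged:
On the way, in this order (a step that is already met when the one before it is completed fails the run):
1. the catch is pressed down by the fingers while the arm is still on the open side of the tooth (value of joint catch above 0.005 m and value of joint jaw below 0.01 m and contact force between the fingers and catch above 1 N), for 0.1 s.
2. the jaw has been pushed past the tooth (value of joint jaw above 0.0275 m), for 0.1 s.
At the end, for the whole second after the job is handed in: The jaw is home beyond the tooth (joint above 0.0275 m of 0.032), the catch has sprung up behind the arm (within 2 mm of its top position), and the blank lies at rest on the jig's board between the jaw and the end stop (value of joint jaw above 0.0275 m and value of joint catch below 0.002 m and x of blank_mid in the frame of jig between 0.045 and 0.058 m and y of blank_mid in the frame of jig between -0.045 and -0.015 m and z of blank_mid in the frame of jig below 0.035 m and linear speed of blank below 0.01 m/s); the robot touches nothing.
It fails at once if the blank is lifted more than 12 mm (z of blank_mid in the frame of jig above 0.042 m).
It fails at once if the robot touches the blank (contact force between any of the fingers, the arm and blank above 1 N).
It fails at once if the marker, the spare blank or the rib is moved more than 20 mm (distance of any of marker, spare_blank, rib from where it was at the start of the episode above 0.02 m).
It also fails if it takes over 34 s, if anything falls off the work surface, if the arm or the gripper's body presses on something with over 40 N, if the wrist force passes 120 N, or if a joint passes its speed limit or range.

ROBOT

A 6-joint arm with a two-finger parallel gripper is mounted at the origin on a cart in front of the work surface, level with it; the furniture and walls round the work are solid. World frame = base frame: x ahead of the robot, y to its left, z up, the work surface at z = 0. Lengths are in m, angles in rad, forces in N, time in s.
With the tool pointing down it reaches from about 0.3 to 0.75 m from the base axis. Payload 8.5 kg.
Tool frame: the origin (TCP) lies at the very end of the fingers, on their centre line; the grasp point (between the pads) lies 19 mm behind it; x points along the fingers, z is the direction in which the jaws open and shut, and the axes are right-handed (so a half turn about x gives the same grasp; the last joint's range is limited). The gripper opens to 88 mm and grips with 3 to 60 N. Pads are 18 mm wide; open, the fingers measure 123 mm over their backs; the gripper's body (75 mm by 187 mm) begins 45 mm behind the grasp point.
Start: joints at [-1.331, 0.381, 1.297, -0, 1.464, -0.215], TCP at [0.242, -0.494, 0.239] pointing down, gripper open.
Joint ranges: [-3.11, 3.11], [-0.89, 2.33], [0.22, 2.48], [-1.42, 4.56], [0.17, 2.85], [-2.88, 2.88]. Speed limits (rad/s): [2.39, 2.39, 3.14, 3.14, 3.14, 3.14].

INTERFACE

Orientations are given as a rotation vector (axis times angle).
In Python, from bench import manip, vision gives the robot as it stands. The module is installed in compiled form; this text tells all that it offers.
- The arm moves only by the tool servo_tool, never from a script. Its argument "motion" is a list of rows, each a list of 3 entries, a list of its own where there are three numbers: the turn, a rotation vector about the world's x, y, z in degrees, then the shift along the world's x, y, z in mm, then the closure in counts, from 0 (fully open) to 255 (shut). A call has exactly 5 rows; each row shifts and turns the pose as measured when the row begins; what a row does not reach is not made up. A row lasts 1/10 s, in which the tool goes at most 50 mm and 8.59 degrees, less where a joint would pass 70% of its speed; a pose out of reach is approached as far as the arm can. A call with a gripper value outside its range is refused whole. The fingers move at their own pace and stop on an object; "squeeze" is the grip in N (left out, the last holds). Time passes only in rows, so rows that do not move let the fingers close, or fill a call up. It gives the time, the measured TCP pose, the force and the opening at its end, in the units of the state.
- manip.sense(): the state, without advancing time (a new reading comes with each control period).
- vision.get_image(name): name is "scene" or "side" or "wrist"; returns (picture, depth): 480x640x3 uint8, red, green, blue; 480x640 float32, m along the optical axis (not along the pixel's ray), 0 where there is no reading.
- vision.get_calibration(name): a dict with "intrinsics" (3x3 intrinsics, pixels), "k1" (the pictures are not rectified: a ray, as slopes to the right and down, at radius r is drawn at 1 + k1 r^2 times it, then the intrinsics apply), "position" and "rotation" of the camera in the world. Camera axes: x right, y down, z forward; pixel columns grow to the right and rows downward; lengths in m; the calibration is good to about 2 mm. A picture is of the moment at which its call begins: read the wrist's pose just before it. get_calibration takes no time and is no camera call; for the wrist camera it gives the pose at the moment of the call.
- manip.finish_job(): hands the job in, once; it reports no verdict.
The state is a dict: "clock": time; "joint_pos": joint angles; "qvel": joint speeds; "effort": joint torques, N m; "tcp_pos": TCP position; "orientation": TCP orientation; "ft_force": force on the tool from outside, world axes, zero at the start; "ft_torque": the same for the moment, N m; "opening": finger opening in m.
Only numpy, scipy, OpenCV 4.12 (cv2) and the standard library are available. Lean on these libraries where they do the work, as an engineer would, in place of code of your own. Each camera call takes 0.05 s, during which the arm holds its last target.

## Working session

There is one attempt and no reset: what is moved stays moved. The work goes in short steps, Python scripts to look and compute and a tool call to move; the robot and the scene stay as the last step left them, time stands still between calls to the robot, and variables do not carry over. Pictures are saved under pics/ and viewed, and the job is handed in when it is done.

Besides the shell and the picture viewer there is one more tool, called after "Request:" as name(argument=value, ...) on one line, values as JSON. servo_tool: Moves the arm, as the interface text tells. Its arguments: {"type":"object","properties":{"motion":{"type":"array","items":{"type":"array"}},"squeeze":{"type":"number"}},"required":["motion"]}

```bash
mkdir -p pics
cat > h.py <<'E'
import numpy as np,cv2
from bench import manip,vision
def snap(n,f):
    c=vision.get_calibration(n); p,d=vision.get_image(n)
    cv2.imwrite('pics/'+f+'.png',p[:,:,::-1]); np.savez('pics/'+f+'.npz',p=p,d=d,K=c['intrinsics'],k1=c['k1'],t=c['position'],R=c['rotation'])
def load(f): return np.load('pics/'+f+'.npz')
def ray(z,u,v):
    K=z['K'];k1=float(z['k1'])
    dd=cv2.undistortPoints(np.array([[[u,v]]],float),K,np.array([k1,0,0,0.]))[0,0]
    return np.array(z['R'])@np.array([dd[0],dd[1],1.]),np.array(z['t'])
def at_z(z,u,v,h):
    r,t=ray(z,u,v); return t+r*(h-t[2])/r[2]
def at_d(z,u,v):
    r,t=ray(z,u,v); d=z['d'][int(v)-1:int(v)+2,int(u)-1:int(u)+2]; return t+r*np.median(d)
E
python3 - <<'E'
from h import *
print(manip.sense())
for n in ('scene','side','wrist'): snap(n,n+'0')
for n in ('scene','side','wrist'):
    z=load(n+'0');print(n,z['t'],z['R'],z['K'])
E
```

```text
{'clock': 0.0, 'joint_pos': array([-1.33127116e+00,  3.81179055e-01,  1.29822743e+00, -9.26194797e-06,
        1.46360408e+00, -2.15295716e-01]), 'qvel': array([ 0.00096141, -0.00132005,  0.0002074 ,  0.00030411, -0.00099898,
       -0.00030579]), 'effort': array([-1.93557418e-03, -4.37935925e+01, -2.24559081e+01,  7.11852894e-02,
        3.52846133e-02, -1.24974244e-04]), 'tcp_pos': array([ 0.24154727, -0.49381595,  0.23815811]), 'orientation': array([ 0.86893224,  1.39173181, -0.86731921]), 'ft_force': array([-0.61267876,  0.20087224, -0.64909942]), 'ft_torque': array([-0.00634589, -0.00129955,  0.01518737]), 'opening': 0.08797319539020797}
scene [-0.01461199  0.03036996  0.80310224] [-2.01460741  1.5464333  -0.52502458] [[459.55354385   0.         313.03938727]
 [  0.         459.55354385 240.84409036]
 [  0.           0.           1.        ]]
side [ 0.5206503  -0.78190907  0.78670443] [-2.20429066  0.0543402  -0.05882879] [[612.06714747   0.         319.30594871]
 [  0.         612.06714747 246.18027571]
 [  0.           0.           1.        ]]
wrist [ 0.31133492 -0.46079914  0.38514733] [ 2.4409006  -1.5235825  -0.23296276] [[406.31621806   0.         314.26533717]
 [  0.         406.31621806 240.60676628]
 [  0.           0.           1.        ]]
```

Rotation is a rotation vector; fix the helper.

```bash
sed -i "s/np.array(z\['R'\])@/cv2.Rodrigues(np.array(z['R'],float))[0]@/" h.py
```

```text
(no output)
```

View pics/scene0.png

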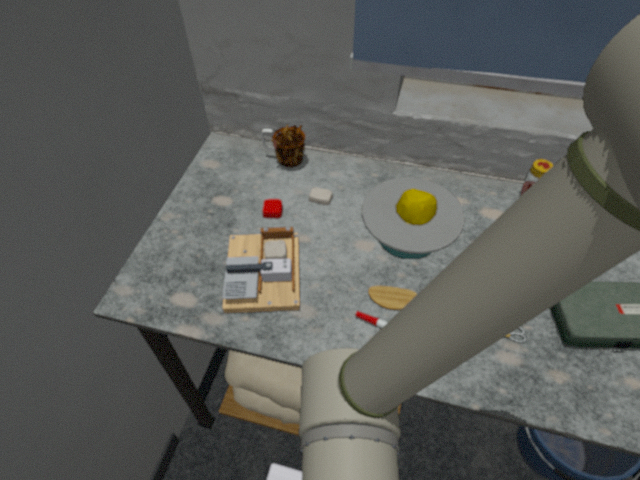

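View pics/side0.png

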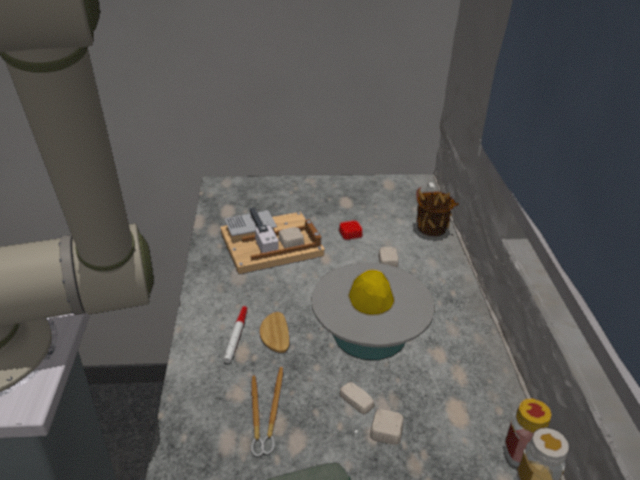

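The scene view shows the jig around (262,270), with its thumb plate near (242,280), its dark arm near (245,267) and the blank near (275,248). The red block at (272,208) is the look-alike. I'll enlarge the crop.

Run:
```python
import cv2
a=cv2.imread('pics/scene0.png')[220:320,210:310]; cv2.imwrite('pics/c1.png',cv2.resize(a,(600,600),interpolation=cv2.INTER_CUBIC))
a=cv2.imread('pics/side0.png')[200:280,210:330]; cv2.imwrite('pics/c2.png',cv2.resize(a,(780,520),interpolation=cv2.INTER_CUBIC))
```

```text
(no output)
```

View pics/c1.png

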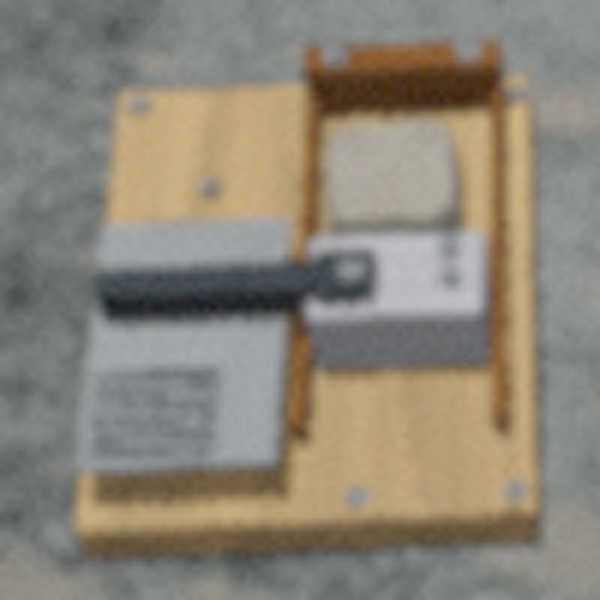

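View pics/c2.png

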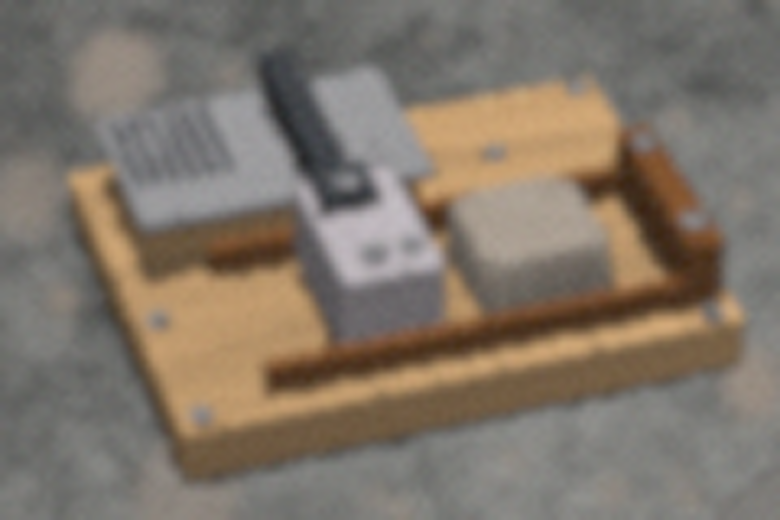

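```bash
cat > fit.py <<'E'
from h import *
from scipy.optimize import least_squares
def fit(z,pts):
    R=cv2.Rodrigues(np.array(z['R'],float))[0];t=np.array(z['t'])
    P=np.array([p[0] for p in pts],float);U=np.array([p[1] for p in pts],float)
    def proj(q):
        c,s=np.cos(q[2]),np.sin(q[2])
        W=np.c_[q[0]+c*P[:,0]-s*P[:,1],q[1]+s*P[:,0]+c*P[:,1],P[:,2]]
        return cv2.projectPoints(W,cv2.Rodrigues(R.T)[0],-R.T@t,z['K'],np.array([float(z['k1']),0,0,0]))[0][:,0]
    r=least_squares(lambda q:(proj(q)-U).ravel(),[.55,.2,0],loss='soft_l1')
    return r.x,(proj(r.x)-U).round(1)
def cr(x,y,ox,oy,s): return (ox+(x+.5)/s-.5,oy+(y+.5)/s-.5)
if __name__=='__main__':
    B=lambda x,y:(x,y,.02)
    L=lambda x,y:(x,y,.042)
    s=[(B(.094,.076),(118,90)),(B(.094,-.076),(532,103)),(B(-.094,-.076),(538,517)),(B(-.094,.076),(79,523)),
       (L(.016,.074),(102,222)),(L(-.084,.074),(79,467)),(L(-.084,.008),(279,467)),(L(.016,.008),(293,222))]
    s=[(p,cr(*u,210,220,6)) for p,u in s]
    print(fit(load('scene0'),s))
    s=[(B(.094,.076),(597,85)),(B(.094,-.076),(743,315)),(B(-.094,-.076),(185,450)),(B(-.094,.076),(70,178)),
       (L(.016,.074),(378,68)),(L(-.084,.074),(97,120)),(L(-.084,.008),(145,228)),(L(.016,.008),(432,163))]
    s=[(p,cr(*u,210,200,6.5)) for p,u in s]
    print(fit(load('side0'),s))
E
python3 fit.py
```

```text
(array([0.4949568 , 0.29503398, 0.29739695]), array([[ 1.1,  0.3],
       [ 0.5, -4.3],
       [ 0.4, -0.1],
       [-0.5,  1.7],
       [-0.1,  0.3],
       [-0.9,  0.6],
       [-0.2, -0.6],
       [-0.1, -0.8]]))
(array([0.50010122, 0.2926627 , 0.3048565 ]), array([[-0.7, -1. ],
       [ 1.1,  1. ],
       [-0.2, -1.5],
       [-0.4, -0.2],
       [ 0.3, -0. ],
       [-0.5,  0.1],
       [-0.3,  0. ],
       [ 1.1,  1.2]]))
```

Run:
```python
from h import *
R=cv2.Rodrigues(manip.sense()['orientation'])[0];print(R.round(3))
z=R[:,2];print(np.degrees(np.arctan2(z[1],z[0])))
W=cv2.Rodrigues(load('wrist0')['R'])[0]; print(R.T@(load('wrist0')['t']-manip.sense()['tcp_pos']), (R.T@W).round(3))
```

```text
[[-0.     0.898  0.439]
 [ 0.001  0.439 -0.898]
 [-1.     0.    -0.001]]
-63.94221674956376
[-0.1468194   0.07724904  0.00077818] [[ 0.    -0.297  0.955]
 [-0.    -0.955 -0.297]
 [ 1.    -0.    -0.   ]]
```

View pics/wrist0.png

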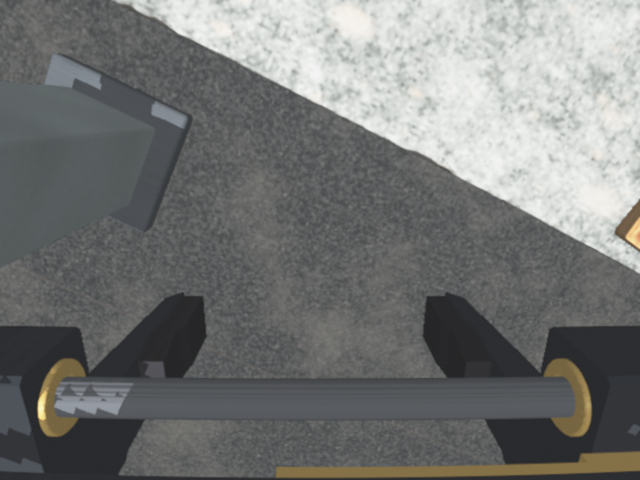

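Request:
servo_tool(motion=[[[0,0,-2],[12,46,0],255],[[0,0,-2],[12,46,0],255],[[0,0,-2],[12,46,0],255],[[0,0,-2],[12,46,0],255],[[0,0,-1],[12,46,0],255]], squeeze=10)

```text
clock: 0.65
tcp_pos: [0.3005, -0.2602, 0.2354]
orientation: [1.0, 1.333, -0.996]
ft_force: [1.8, -0.7, -0.6]
opening: 0.0501
```

Request:
servo_tool(motion=[[[0,0,0],[10,46,0],255],[[0,0,0],[10,46,0],255],[[0,0,0],[10,46,0],255],[[0,0,0],[10,46,0],255],[[0,0,0],[10,46,0],255]])

```text
clock: 1.15
tcp_pos: [0.3497, -0.0206, 0.2355]
orientation: [1.003, 1.331, -0.998]
ft_force: [0.7, -0.7, 0.0]
opening: 0.0101
```

Request:
servo_tool(motion=[[[0,0,0],[8,46,0],255],[[0,0,0],[8,46,0],255],[[0,0,0],[8,46,0],255],[[0,0,0],[8,46,0],255],[[0,0,0],[8,46,0],255]])

```text
clock: 1.65
tcp_pos: [0.3886, 0.2201, 0.2359]
orientation: [1.003, 1.329, -0.997]
ft_force: [1.5, -0.8, -0.6]
opening: 0.0003
```

Request:
servo_tool(motion=[[[0,0,0],[0,35,0],255],[[0,0,0],[0,30,0],255],[[0,0,0],[0,15,0],255],[[0,0,0],[0,0,0],255],[[0,0,0],[0,0,0],255]])

```text
clock: 2.15
tcp_pos: [0.387, 0.3083, 0.2341]
orientation: [0.996, 1.334, -0.993]
ft_force: [0.3, -1.0, 0.1]
opening: 0.0007
```

Run:
```python
from h import *
snap('wrist','wrist1'); s=manip.sense(); print(s['tcp_pos'],s['ft_force'],s['joint_pos'])
```

```text
[0.38704581 0.30808136 0.23418909] [0.56179915 0.82538848 0.04477182] [0.43117962 0.28676432 1.45445973 0.00251902 1.39951402 1.71357426]
```

View pics/wrist1.png

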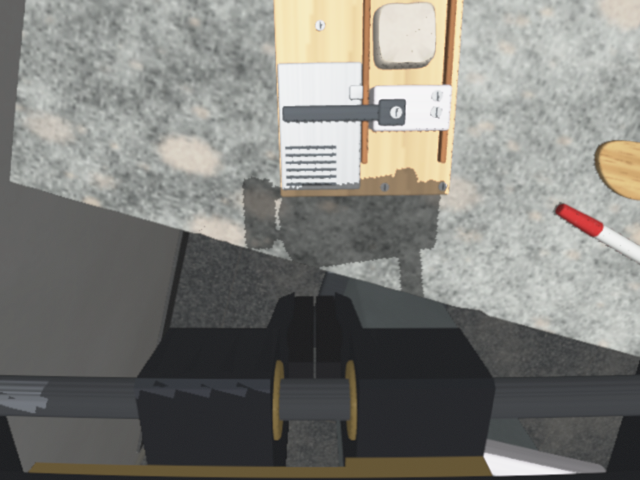

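The wrist view shows the plate (280–361, 63–189), the dark arm at row 113, the tooth at (356,92) and the blank at (405,35). I'll enlarge it for an accurate fit.

Run:
```python
import cv2
a=cv2.imread('pics/wrist1.png')[0:200,265:465]; cv2.imwrite('pics/c3.png',cv2.resize(a,(600,600),interpolation=cv2.INTER_CUBIC))
```

```text
(no output)
```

View pics/c3.png

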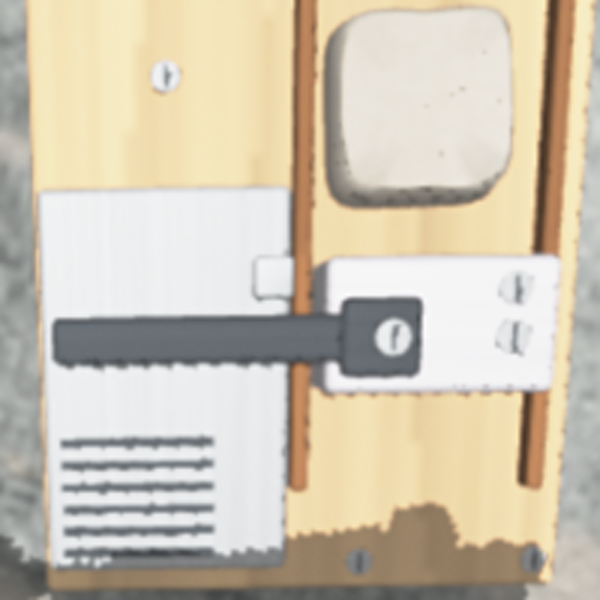

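Run:
```python
from fit import *
s=[((.016,.074,.042),(40,190)),((.016,.008,.042),(290,188)),((-.084,.008,.042),(285,563)),((-.084,.074,.042),(51,568)),
((-.002,.018,.049),(254,257)),((-.012,.018,.049),(255,299)),((-.030,.070,.060),(55,362)),((-.018,.070,.060),(53,320))]
s=[(p,cr(*u,265,0,3)) for p,u in s]
q,e=fit(load('wrist1'),s);print(q,np.degrees(q[2]),e.tolist())
c,sn=np.cos(q[2]),np.sin(q[2])
for x in(-64,-39,-7): print(x,q[0]+c*x/1e3-sn*.048,q[1]+sn*x/1e3+c*.048)
R=cv2.Rodrigues(manip.sense()['orientation'])[0];print(R.round(3),np.degrees(np.arctan2(R[1,1],R[0,1])))
```

```text
[0.49741315 0.29333258 0.29575775] 16.94567095690376 [[-0.6, -1.3], [1.3, -1.3], [0.0, 1.6], [-0.4, 0.4], [0.8, -0.3], [0.2, -0.7], [-0.5, 3.1], [-0.3, 0.6]]
-64 0.4222016201537491 0.32059474961559425
-39 0.44611615912627617 0.32788136925240025
-7 0.4767267690111107 0.33720824238751196
[[-0.     0.959  0.284]
 [ 0.003  0.284 -0.959]
 [-1.     0.    -0.003]] 16.49962363176627
```

Request:
servo_tool(motion=[[[0,0,0],[18,6,-25],255],[[0,0,0],[17,6,-40],255],[[0,0,0],[0,0,-45],255],[[0,0,0],[0,0,-35],255],[[0,0,0],[0,0,-15],255]])

```text
clock: 2.7
tcp_pos: [0.4257, 0.3153, 0.0731]
orientation: [1.008, 1.325, -0.99]
ft_force: [-0.3, -1.2, 0.1]
opening: 0.0009
```

Request:
servo_tool(motion=[[[0,0,0],[0,0,0],255],[[0,0,0],[0,0,0],255],[[0,0,0],[0,0,0],255],[[0,0,0],[0,0,0],255],[[0,0,0],[0,0,0],255]])

```text
clock: 3.2
tcp_pos: [0.427, 0.3127, 0.0751]
orientation: [1.012, 1.323, -0.992]
ft_force: [0.8, -0.4, 0.1]
opening: 0.0004
```

Run:
```python
from h import *
s=manip.sense(); print(s['tcp_pos'],s['ft_force'])
q=[.4974,.2933,.2957];d=s['tcp_pos'][:2]-q[:2];c,sn=np.cos(q[2]),np.sin(q[2]);print('jig',c*d[0]+sn*d[1],-sn*d[0]+c*d[1])
```

```text
[0.42704391 0.31270238 0.07513466] [ 0.82113145 -0.41528679  0.11246425]
jig -0.0616484889706214 0.03906271960175313
```

Request:
servo_tool(motion=[[[0,0,0],[-3,4,-8],255],[[0,0,0],[-2,4,-8],255],[[0,0,0],[0,2,-8],255],[[0,0,0],[0,0,-5],255],[[0,0,0],[0,0,-2],255]])

```text
clock: 3.7
tcp_pos: [0.4214, 0.3241, 0.0422]
orientation: [1.012, 1.322, -0.99]
ft_force: [-0.1, -0.7, 2.6]
opening: 0.0001
```

Request:
servo_tool(motion=[[[0,0,0],[0,0,-2],255],[[0,0,0],[0,0,-2],255],[[0,0,0],[0,0,-2],255],[[0,0,0],[0,0,-2],255],[[0,0,0],[0,0,-1],255]])

```text
clock: 4.2
tcp_pos: [0.4215, 0.3241, 0.0333]
orientation: [1.012, 1.322, -0.99]
ft_force: [-3.5, -1.0, 10.7]
opening: 0.0007
```

Request:
servo_tool(motion=[[[0,0,0],[0,0,-0.5],255],[[0,0,0],[0,0,-0.5],255],[[0,0,0],[4,1,-0.5],255],[[0,0,0],[4,1,-0.5],255],[[0,0,0],[4,1,-0.5],255]])

```text
clock: 4.7
tcp_pos: [0.4251, 0.3251, 0.0331]
orientation: [1.0, 1.333, -1.004]
ft_force: [-17.6, -4.4, 21.4]
opening: 0.0008
```

Down force and friction are too high, so I'll ease up a little while sliding.

Request:
servo_tool(motion=[[[0,0,0],[0,0,1],255],[[0,0,0],[3,1,0.5],255],[[0,0,0],[4,1,0],255],[[0,0,0],[4,1,0],255],[[0,0,0],[4,1,0],255]])

```text
clock: 5.2
tcp_pos: [0.4392, 0.3286, 0.0353]
orientation: [0.998, 1.335, -1.006]
ft_force: [-3.2, -0.0, 3.8]
opening: 0.0007
```

Request:
servo_tool(motion=[[[0,0,0],[2,0.5,-1],255],[[0,0,0],[3,1,-0.3],255],[[0,0,0],[3,1,0],255],[[0,0,0],[3,1,0],255],[[0,0,0],[3,1,0],255]])

```text
clock: 5.7
tcp_pos: [0.4521, 0.3326, 0.0334]
orientation: [0.993, 1.339, -1.011]
ft_force: [-8.9, -2.9, 9.9]
opening: 0.0006
```

Request:
servo_tool(motion=[[[0,0,0],[4,1,0.5],255],[[0,0,0],[4,1,0],255],[[0,0,0],[4,1,0],255],[[0,0,0],[4,1,0],255],[[0,0,0],[4,1,0],255]])

```text
clock: 6.2
tcp_pos: [0.4686, 0.3374, 0.0335]
orientation: [0.986, 1.346, -1.019]
ft_force: [-7.2, -1.1, 8.3]
opening: 0.0006
```

Request:
servo_tool(motion=[[[0,0,0],[4,1,0.3],255],[[0,0,0],[4,1,0],255],[[0,0,0],[4,1,0],255],[[0,0,0],[3,1,0],255],[[0,0,0],[3,1,0],255]])

```text
clock: 6.7
tcp_pos: [0.4727, 0.3388, 0.0338]
orientation: [0.957, 1.368, -1.045]
ft_force: [-17.4, -7.7, 14.8]
opening: 0.0003
```

Run:
```python
from h import *
s=manip.sense(); print(s['tcp_pos'],s['ft_force'])
q=[.4974,.2933,.2957];d=s['tcp_pos'][:2]-q[:2];c,sn=np.cos(q[2]),np.sin(q[2]);print('jig',c*d[0]+sn*d[1],-sn*d[0]+c*d[1])
print(cv2.Rodrigues(s['orientation'])[0].round(3))
snap('wrist','wrist2')
```

```text
[0.47271231 0.33879292 0.03382444] [-17.35523299  -7.69875689  14.80193184]
jig -0.010359129804652551 0.05071268092203851
[[-0.061  0.958  0.282]
 [-0.02   0.281 -0.959]
 [-0.998 -0.064  0.002]]
```

View pics/wrist2.png

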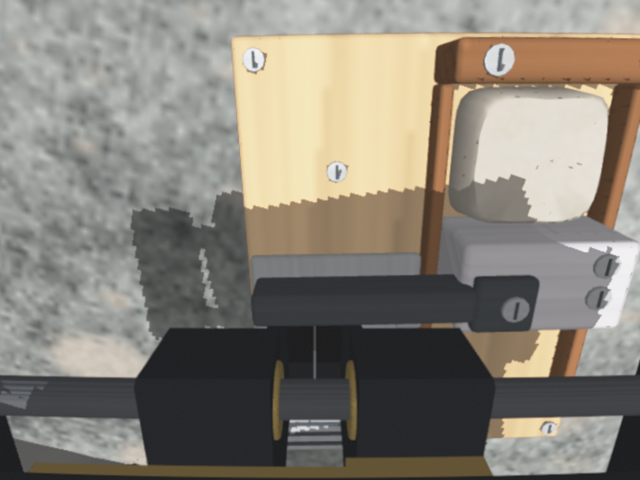

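Run:
```python
from h import *
z=load('wrist2');q=[.4974,.2933,.2957];c,sn=np.cos(q[2]),np.sin(q[2])
def J(w): d=w[:2]-q[:2]; return np.array([c*d[0]+sn*d[1],-sn*d[0]+c*d[1],w[2]])
for n,u,v,h in [('armrearL',254,327,.06),('armrear2',500,330,.06),('boardFL',233,38,.02),('plateFL',252,256,.033),('plateFR',420,255,.033)]: print(n,J(at_z(z,u,v,h)).round(4))
for v in range(260,330,6): print(v,J(at_d(z,290,v)).round(4))
a=z['p'][200:360,230:640,::-1];cv2.imwrite('pics/c4.png',cv2.resize(a,None,fx=1.9,fy=1.9,interpolation=2))
```

```text
armrearL [0.0015 0.0699 0.06  ]
armrear2 [-0.001  -0.0126  0.06  ]
boardFL [0.0924 0.0771 0.02  ]
plateFL [0.0156 0.0734 0.033 ]
plateFR [0.0153 0.0093 0.033 ]
260 [0.0141 0.059  0.0338]
266 [0.0116 0.059  0.0337]
272 [0.009  0.0591 0.0336]
278 [0.0135 0.0582 0.0481]
284 [0.0135 0.058  0.0525]
290 [0.0132 0.0578 0.0564]
296 [0.013  0.0576 0.0601]
302 [0.0111 0.0576 0.0605]
308 [0.009  0.0577 0.0607]
314 [0.0068 0.0577 0.0608]
320 [0.0046 0.0578 0.0609]
326 [0.0008 0.0581 0.0585]
```

View pics/c4.png

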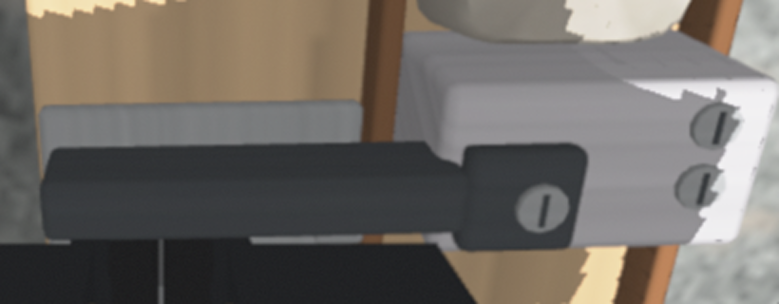

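The arm's front face is at jig x≈13.5 mm, so the jaw is at about 0.0315, which is home. I'll give it a short confirming push, then back off slightly and lift.

Request:
servo_tool(motion=[[[0,0,0],[3,1,0],255],[[0,0,0],[2,0.6,0],255],[[0,0,0],[-4,-1,0],255],[[0,0,0],[-4,-1,0],255],[[0,0,0],[-3,-1,1],255]])

```text
clock: 7.25
tcp_pos: [0.4663, 0.337, 0.0367]
orientation: [0.955, 1.368, -1.046]
ft_force: [3.2, 1.7, 4.1]
opening: 0.0007
```

Request:
servo_tool(motion=[[[0,0,0],[-2,0,3],255],[[0,0,0],[0,0,6],255],[[0,0,0],[0,0,15],255],[[0,0,0],[0,0,30],255],[[0,0,0],[0,0,40],255]])

```text
clock: 7.75
tcp_pos: [0.4601, 0.335, 0.1279]
orientation: [0.943, 1.377, -1.06]
ft_force: [0.1, -0.5, 0.3]
opening: 0.0006
```

Request:
servo_tool(motion=[[[0,0,0],[-20,-5,30],255],[[0,0,0],[-20,-5,30],255],[[0,0,0],[-10,0,10],255],[[0,0,0],[0,0,0],255],[[0,0,0],[0,0,0],255]])

```text
clock: 8.25
tcp_pos: [0.4073, 0.3245, 0.2022]
orientation: [0.942, 1.379, -1.061]
ft_force: [0.3, 0.4, -0.0]
opening: 0.0005
```

Run:
```python
from h import *
s=manip.sense(); print(s['tcp_pos'],s['ft_force'])
snap('wrist','wrist3')
```

```text
[0.40728444 0.32448918 0.20221764] [ 0.28128863  0.38517565 -0.01667259]
```

View pics/wrist3.png

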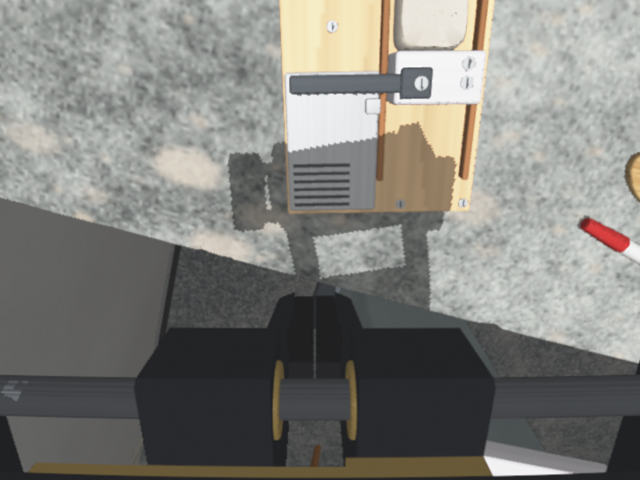

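The tooth at (372,105) is now behind the arm (row 84). I'll check the plate height, jaw position and blank position.

Run:
```python
from h import *
q=[.4974,.2933,.2957];c,sn=np.cos(q[2]),np.sin(q[2])
def J(w): d=w[:2]-q[:2]; return np.array([c*d[0]+sn*d[1],-sn*d[0]+c*d[1],w[2]]).round(4)
z=load('wrist3')
for n,u,v in [('plate',330,125),('plate2',310,190),('tooth',372,106),('board',330,50),('arm',340,86),('board2',430,190)]: print(n,J(at_d(z,u,v)))
print('armrear',J(at_z(z,330,93,.06)),'tooth front/rear',J(at_z(z,372,99,.049)),J(at_z(z,372,113,.049)))
for f,u,v in [('scene',0,0),('side',0,0)]: snap(f,f+'1')
a=cv2.imread('pics/side1.png')[190:280,210:330];cv2.imwrite('pics/c5.png',cv2.resize(a,None,fx=6.5,fy=6.5,interpolation=2))
z=load('side1')
for u in range(270,330,4): print(u,[J(at_d(z,u,v)).tolist() for v in (237,)])
```

```text
plate [-0.0204  0.0428  0.0426]
plate2 [-0.0679  0.0577  0.0433]
tooth [-0.0071  0.0142  0.0497]
board [0.0301 0.0421 0.0213]
arm [0.0063 0.0371 0.0604]
board2 [-0.0749 -0.0402  0.0206]
armrear [0.002  0.0436 0.06  ] tooth front/rear [-0.0025  0.0143  0.049 ] [-0.0118  0.0139  0.049 ]
270 [[-0.003, -0.0102, 0.0289]]
274 [[-0.0028, -0.0397, 0.0488]]
278 [[0.0025, -0.051, 0.0552]]
282 [[0.0108, -0.0519, 0.0539]]
286 [[0.0185, -0.0547, 0.0541]]
290 [[0.0269, -0.0555, 0.0528]]
294 [[0.0403, -0.0414, 0.0402]]
298 [[0.0488, -0.0426, 0.0391]]
302 [[0.057, -0.0445, 0.0385]]
306 [[0.0657, -0.0452, 0.037]]
310 [[0.0739, -0.0474, 0.0366]]
314 [[0.0802, -0.0546, 0.04]]
318 [[0.086, -0.0629, 0.0443]]
322 [[0.1175, -0.0062, -0.0011]]
326 [[0.126, -0.0089, -0.0013]]
```

View pics/c5.png

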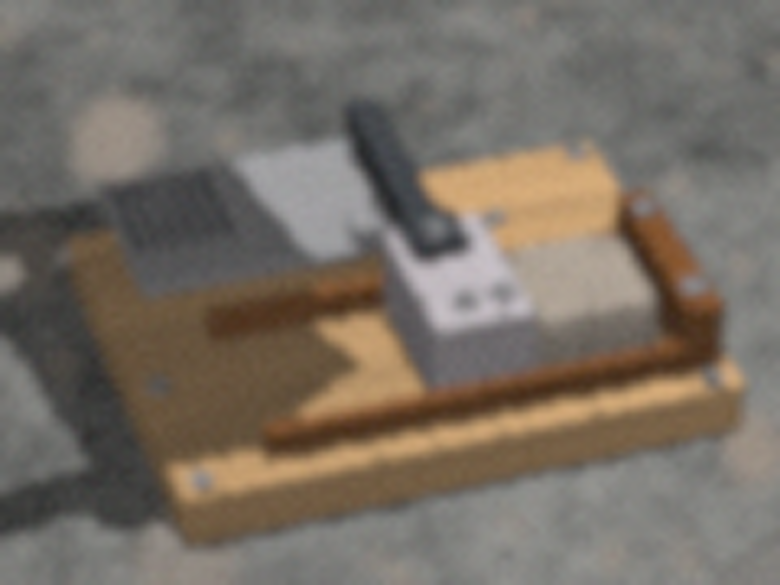

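View pics/side1.png

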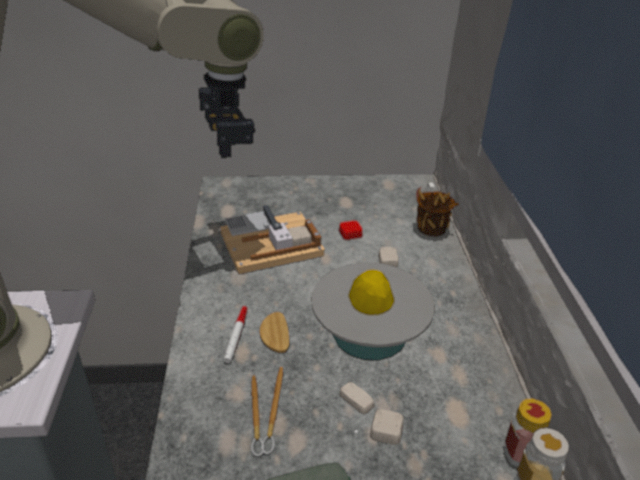

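The catch is up (plate at about 42.5 mm, tooth at about 49.5 mm). The jaw is home, with the arm's rear face at jig x≈+2 mm and the tooth's front at −2 mm. The blank is closed between jaw and stop, and the bystanders haven't moved.

```bash
python3 -c "
from bench import manip
print(manip.finish_job())"
```

```text
the job is handed in; nothing more can be done
None
```

The blank is locked in the jig and the job is handed in; no verdict was given. With the fingers closed I pressed the thumb plate right down (tip at about 33 mm). Keeping it down, I slid forward and pushed the side arm until it stopped against its limit, then backed off a few millimetres and lifted clear at about 8 s.

**Last checks:**
- **Jaw:** it reads about 0.0315–0.032, so it is home.
- **Catch:** the plate is back at about 42.5 mm and the tooth top at about 49.5 mm, standing behind the arm.
- **Blank:** it lies between the jaw and the end stop. I judged this from the pictures and depth readings, without working out its exact centre.
- **Bystanders:** the marker, rib and spare blank look unmoved in the side view.
- **Robot:** it is clear of everything, with the tool force near zero.

**Did not go as intended:**
- **Force:** early in the slide I pressed too hard, about 21 N down with about 18 N of drag, so I eased off. The sideways push at the end stop was about 19 N. Both are well below the 120 N wrist limit.
- **Tilt:** the tool had tilted about 4° by the end of the push.
- **Calibration:** the first overview fits of the jig disagreed by about 5 mm. The closer wrist-camera fit fell between them, and I used that one.

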